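# Make up a gel-casting cassette and hold the comb at its snug depth

### The job

Make up the gel-casting cassette: lift the thick clear plate out of the blue drying rack, lower it in the hand down the front grooves of the grey casting stand until it stands fully home on the rubber seal, and let it go. Then take the green comb by its handle and slide it, teeth down and upright, between that plate and the short spring-loaded back plate until it drags snugly with its teeth just fully below the back plate's top edge - pressed firmly by both plates but not forced to the bottom - and finish while still gripping it there, ready for pouring. Leave the timer and the weighing boat where they are.

Things in the scene. Friction and masses are not known exactly. Their poses are not given: they have to be found in the camera images.
- stand: grey base (118x150x14 mm) with two black grooved posts, fixed to the bench; origin centre of underside, z up, -x its front, y along the plates. Grooves: mid-plane x=-20, 10 mm wide in x, 103 between their bottoms in y, straight up to z=80, above that funnels widening 4 mm a side to z=89. 84 mm free between the lips. Spring bracket behind, up to z=80
- seat (a point): on the stand: centre of the top of the rubber seal between the grooves (stand x=-20, y=0, z=22 mm); axes as the stand. The centre of the front plate's underside comes here when it is home (play 1 mm in x, 1.5 mm in y)
- gap (a point): on the stand: middle of the comb's gap, level with the back plate's top edge (stand x=-14.7, y=0, z=92 mm); axes as the stand. With the front plate home and against the front lips (its rear face at x=-17) the gap here is 4.6 mm, and the back plate's top 12 mm are bevelled back by 4 mm, as a lead-in. The front plate's rear face may lie from x=-17 to -15 until the comb pushes it forward
- back_plate (a joint): rad, hinge along y at the foot (stand z=30 mm) of the short clear back plate; 0 at rest, grows as its top is pushed to +x, stop 0.12. The gap narrows from 4.6 mm at its top to 2 mm at its foot: the 4 mm comb runs free for about 17 mm, then springs press it: 2 N at first touch, about 4 N 28 mm down (0.013 rad), 7.5 N 36 mm down; the upward drag is 1 to 1.6 times that. Snug: 2 to 9 N
- front_plate: loose thick clear plate, white strips along both upright edges, frosted white band along its top; 8 (x) x 100 (y) x 94 (z) mm, about 170 g; origin centre of underside, z up; stands in the rack. Pinch it across its 8 mm at the middle of the top edge, fingertips at most 18 mm below that edge: when home, the back plate's top is 24 mm below it
- comb: loose green comb standing teeth down in the rack, about 50 g; origin middle of the teeth's lower edge, z up. Blade 4 (x) x 76 (y) mm up to z=66, eight teeth 18 mm long, their lower edge rounded; handle 10 (x) x 52 (y) mm from z=66 to 92, pinch it across its 10 mm. With its lower edge 30 mm below point gap, the front plate's top edge is at comb z=54
- rack: blue drying rack, fixed, 160x124 mm; origin centre of underside, z up. Things stand on its floor (z=8 mm) in cross slots of two rails (at y=+-30, 39 mm high): the front plate at rack x=-35, the comb at x=+35 mm, thickness along the rack's x, 1.3 mm of play each side
- timer: small white bench timer, 62x66x17 mm, loose, a bystander
- weigh_boat: small white weighing boat with seeds, 62x62x14 mm, loose, a bystander
Not all that is in view belongs to the job. Of the things like the comb, leave any that is orange or yellow; of the rest the smaller one is meant.

How it is judged:
On the way, in this order (a step that is already met when the one before it is completed fails the run):
1. the clear plate is carried in the hand down the grooves, to within 15 mm of the seal (z of front_plate in the frame of seat below 0.015 m and horizontal distance between front_plate and seat below 0.005 m and contact force between the fingers and front_plate above 0.5 N), for 0.02 s.
2. the clear plate stands home on the seal, let go (z of front_plate in the frame of seat below 0.003 m and horizontal distance between front_plate and seat below 0.004 m and angle between front_plate's own z axis and vertical below 0.06 rad and contact force between the fingers and front_plate below 0.1 N), for 0.2 s.
3. the comb, held in the gripper, has entered between the two plates (z of comb in the frame of gap below -0.006 m and horizontal distance between comb and gap below 0.009 m and contact force between the fingers and comb above 0.5 N), for 0.1 s.
At the end, for the whole second after the job is handed in: comb gripped, at rest, upright, its lower edge 18 to 40 mm below the back plate's top edge, pressed by the back plate (1.5 to 14 N) and the front plate (over 1 N); front plate home (3 mm in height, 4 mm sideways), upright, not touched by the fingers; timer and boat within 30 mm of their places (all of step 2 and z of comb in the frame of gap between -0.04 and -0.018 m and horizontal distance between comb and gap below 0.009 m and angle between comb's own z axis and vertical below 0.1 rad and contact force between comb and back_plate between 1.5 and 14 N and contact force between comb and front_plate above 1 N and contact force between the fingers and comb above 1 N and linear speed of comb below 0.01 m/s and distance of each of timer, weigh_boat from where it was at the start of the episode below 0.03 m); the arm keeps its last pose, push and grip.
It fails at once if the comb is forced: more than 25 N on the back plate (contact force between comb and back_plate above 25 N).
It fails at once if the timer or the weighing boat is pushed away (distance of any of timer, weigh_boat from where it was at the start of the episode above 0.03 m).
It also fails if it takes over 72 s, if anything falls off the work surface, if the arm or the gripper's body presses on something with over 40 N, if the wrist force passes 120 N, or if a joint passes its speed limit or range.

### The arm

A 7-joint arm with a two-finger parallel gripper is mounted at the origin on a cart in front of the work surface, level with it; the furniture and walls round the work are solid. World frame = base frame: x ahead of the robot, y to its left, z up, the work surface at z = 0. Lengths are in m, angles in rad, forces in N, time in s.
With the tool pointing down it reaches from about 0.425 to 0.875 m from the base axis. Payload 4.7 kg.
Tool frame: the origin (TCP) lies midway between the tips of the shut fingers; the grasp point (between the pads) lies 19 mm behind it; z points along the fingers, x is the direction in which the jaws open and shut, and the axes are right-handed (so a half turn about z gives the same grasp; the last joint's range is limited). The gripper opens to 87 mm and grips with 3 to 60 N. Pads are 19 mm wide; open, the fingers measure 117 mm over their backs; the gripper's body (75 mm by 190 mm) begins 51 mm behind the grasp point.
Start: joints at [-1.151, 0.321, -0.07, 1.45, 0.023, 1.371, -0.057], TCP at [0.257, 0.597, 0.223] pointing down, gripper open.
Joint ranges: [-2.86, 2.86], [-0.3, 2.09], [-1.38, 1.24], [0.06, 2.45], [-1.56, 4.7], [0.09, 2.05], [-2.69, 2.69]. Speed limits (rad/s): [2.57, 2.57, 3.14, 3.14, 3.14, 3.14, 3.14].

### API

Orientations are given as a rotation vector (axis times angle).
In Python, from bench import get_state, eyes, ticket gives the robot as it stands.
- The arm moves only by the tool carry_out, never from a script. Its argument "motion" is a list of rows, each a list of 2 entries, a list of its own where there are three numbers: the shift along the world's x, y, z in m, then the turn about the world's z in rad. A call has 1 to 20 rows; each row is the pose to reach, as a shift and turn from the pose commanded when the call began; what a row does not reach only later rows make up. A row lasts 1/10 s, in which the tool goes at most 50 mm and 8.59 degrees, less where a joint would pass 70% of its speed; a pose out of reach is approached as far as the arm can. A call with a gripper value outside its range is refused whole. "grip" is the gripper command: -1 is fully open, 1 is shut, values between are in proportion, set as the call begins (left out, the last holds). The fingers move at their own pace and stop on an object; "squeeze" is the grip in N (left out, the last holds). Time passes only in rows, so rows that repeat a pose let the fingers close. It gives the time, the measured TCP pose, the force and the opening at its end, in the units of the state.
- get_state(): the state, without advancing time (a new reading comes with each control period).
- eyes.get_image(name): name is "scene" or "side" or "wrist"; returns a dict with "pixels" (400x640x3 uint8, blue, green, red), "mtx" (3x3 intrinsics, pixels), "extrinsics" (4x4, takes a point from camera to world coordinates). Camera axes: x right, y down, z forward; pixel columns grow to the right and rows downward; lengths in m; the calibration is good to about 2 mm. A picture is of the moment at which its call begins. There is no depth.
- ticket.close_job(): hands the job in, once; it reports no verdict.
The state is a dict: "time": time; "joint_positions": joint angles; "qd": joint speeds; "joint_torque": joint torques, N m; "position": TCP position; "tool_rot": TCP orientation; "ft_force": force on the tool from outside, world axes, zero at the start; "torque": the same for the moment, N m; "grip_width": opening from 0.0 (shut) to 1.0 (fully open).
Only numpy, scipy, OpenCV 4.12 (cv2) and the standard library are available. Lean on these libraries where they do the work, as an engineer would, in place of code of your own. Each camera call takes 0.05 s, during which the arm holds its last target. There are 200 camera calls.

## Working session

There is one attempt and no reset: what is moved stays moved. The work goes in short steps, Python scripts to look and compute and a tool call to move; the robot and the scene stay as the last step left them, time stands still between calls to the robot, and variables do not carry over. Pictures are saved under pics/ and viewed, about 8 in all and at most 12, crops included, and the job is handed in when it is done.

Besides the shell and the picture viewer there is one more tool, called after "Request:" as name(argument=value, ...), one argument or row to a line, values as JSON. carry_out: Moves the arm, as the interface text tells. Its arguments: {"type":"object","properties":{"motion":{"type":"array","items":{"type":"array"}},"grip":{"type":"number"},"squeeze":{"type":"number"}},"required":["motion"]}

```bash
ls; mkdir -p pics; python3 - <<'E'
from bench import get_state, eyes
import cv2,numpy as np
print(get_state())
for n in("scene","side"):
    d=eyes.get_image(n); cv2.imwrite(f"pics/{n}0.png",d["pixels"]); np.savez(f"pics/{n}0.npz",**{k:np.array(d[k]) for k in("mtx","extrinsics")})
    print(n,np.round(d["mtx"],1).tolist(),np.round(d["extrinsics"],3).tolist())
E
```

```text
pics
{'time': 0.0, 'joint_positions': array([-1.15087856,  0.32184933, -0.07006962,  1.45167994,  0.02258109,
        1.37075228, -0.05685746]), 'qd': array([-8.84456783e-04, -1.74502742e-04, -1.41554141e-03, -6.06065505e-04,
        3.01353784e-04,  7.28821929e-04, -6.49410725e-05]), 'joint_torque': array([-5.08877019e-04, -4.91285527e+01, -4.04332392e-01, -3.12533212e+01,
       -6.39488082e-02,  4.37767943e-02,  1.79904182e-04]), 'position': array([0.25643451, 0.59668879, 0.22144178]), 'tool_rot': array([ 2.62255233e+00,  1.72766292e+00, -2.42125657e-03]), 'ft_force': array([-0.18236504, -0.01161326,  0.20398534]), 'torque': array([ 0.00601778,  0.02608156, -0.0523604 ]), 'grip_width': 0.9992341932482709}
scene [[387.1, 0.0, 314.1], [0.0, 387.1, 194.8], [0.0, 0.0, 1.0]] [[0.725, -0.505, 0.469, 0.048], [-0.689, -0.523, 0.501, -0.663], [-0.007, -0.687, -0.727, 0.852], [0.0, 0.0, 0.0, 1.0]]
side [[510.6, 0.0, 318.7], [0.0, 510.6, 202.5], [0.0, 0.0, 1.0]] [[-0.999, -0.026, 0.033, 0.485], [-0.042, 0.651, -0.758, 0.935], [-0.002, -0.759, -0.651, 0.963], [0.0, 0.0, 0.0, 1.0]]
```

View pics/scene0.png

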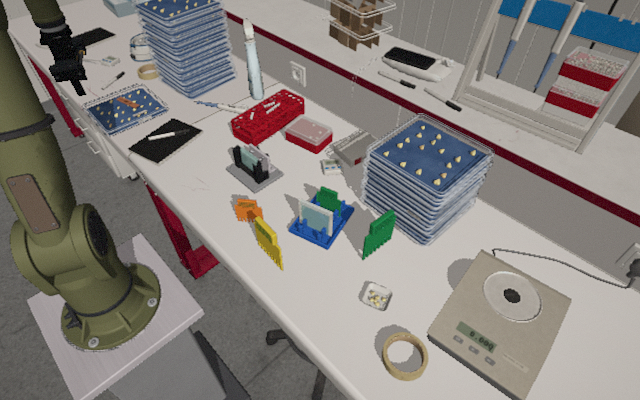

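View pics/side0.png

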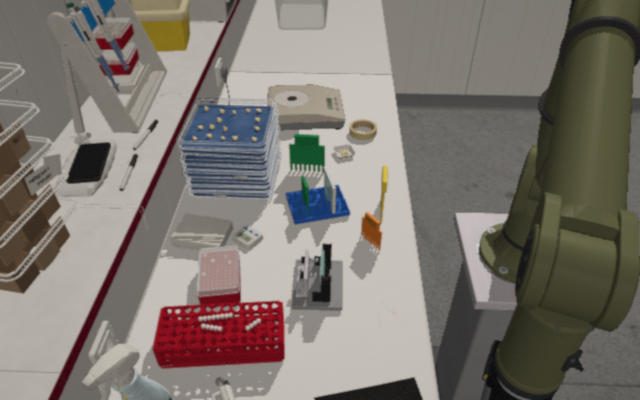

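Scene view: the stand is at about (254,168), and the blue rack with plate and small green comb at about (320,215). The decoy combs are the larger green one at (380,233), the orange and the yellow. In the side view the rack is at (318,205) and the stand at (318,283). I'll view both enlarged.

```bash
python3 - <<'E'
import cv2,numpy as np
a=cv2.imread("pics/scene0.png");b=cv2.imread("pics/side0.png")
def crop(im,x,y,w,h,s):
    c=cv2.resize(im[y:y+h,x:x+w],None,fx=s,fy=s,interpolation=cv2.INTER_CUBIC)
    for i in range(x-x%20+20,x+w,20): cv2.putText(c,str(i),((i-x)*s,8),0,.32,(0,0,255));cv2.line(c,((i-x)*s,10),((i-x)*s,16),(0,0,255))
    for j in range(y-y%20+20,y+h,20): cv2.putText(c,str(j),(0,(j-y)*s+4),0,.32,(0,0,255));cv2.line(c,(22,(j-y)*s),(28,(j-y)*s),(0,0,255))
    return c
A=crop(a,220,135,140,120,3); 
A=crop(a,220,135,140,115,5)
B=crop(b,270,160,130,150,4)
cv2.imwrite("pics/cA.png",A);cv2.imwrite("pics/cB.png",B)
E
```

```text
(no output)
```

View pics/cA.png

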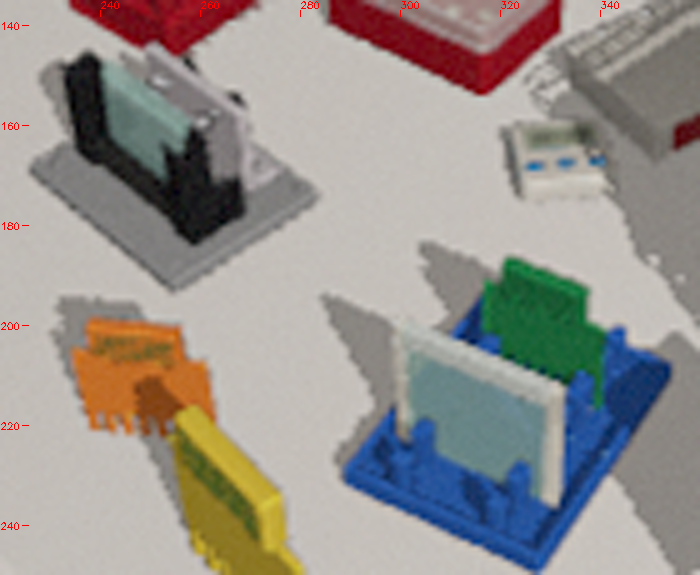

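View pics/cB.png

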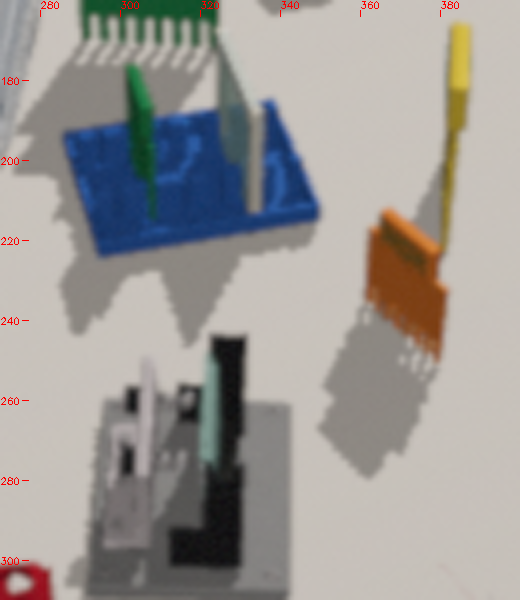

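```bash
cat > h.py <<'E'
import numpy as np
def ray(K,T,p,z):
    d=T[:3,:3]@np.linalg.solve(K,[p[0],p[1],1]);o=T[:3,3];return o+d*(z-o[2])/d[2]
def cal(n):
    q=np.load(f"pics/{n}.npz");return q["mtx"],q["extrinsics"]
E
python3 - <<'E'
from h import *
from scipy.spatial.transform import Rotation as R
from bench import get_state
s=get_state();print(R.from_rotvec(s["tool_rot"]).as_matrix().round(3))
for n,l in {"scene0":[("standL",226,168,14),("standB",255,192,14),("standR",283,173,14),("rackL",289,229,8),("rackB",326,247,8),("rackR",353,208,8),("plateTL",298,200,102),("plateTR",332,212,102),("combTL",320,187,100),("combTR",337,193,100)],
 "side0":[("standTL",294,260,14),("standTR",342,261,14),("standBR",341,308,14),("rackTL",284,193,8),("rackBL",293,222,8),("rackBR",348,212,8),("rackTR",336,185,8),("plateNear",333,186,102),("plateFar",324,168,102),("combfar",302,177,100),("combnear",306,184,100)]}.items():
    K,T=cal(n)
    for a,u,v,z in l: print(n,a,ray(K,T,(u,v),z/1000)[:2].round(4))
E
```

```text
[[ 0.395  0.919 -0.001]
 [ 0.919 -0.395 -0.002]
 [-0.002  0.    -1.   ]]
scene0 standL [0.4672 0.1952]
scene0 standB [0.4689 0.0461]
scene0 standR [0.5832 0.0509]
scene0 rackL [ 0.4527 -0.1275]
scene0 rackB [ 0.4837 -0.2416]
scene0 rackR [ 0.6374 -0.1979]
scene0 plateTL [ 0.4883 -0.1304]
scene0 plateTR [ 0.5231 -0.2217]
scene0 combTL [ 0.5648 -0.1347]
scene0 combTR [ 0.5819 -0.1826]
side0 standTL [0.5859 0.0549]
side0 standTR [0.4648 0.0534]
side0 standBR [0.4661 0.2002]
side0 rackTL [ 0.6369 -0.2162]
side0 rackBL [ 0.6005 -0.0922]
side0 rackBR [ 0.4492 -0.1396]
side0 rackTR [ 0.4848 -0.2598]
side0 plateNear [ 0.4929 -0.1376]
side0 plateFar [ 0.5198 -0.2174]
side0 combfar [ 0.5791 -0.1763]
side0 combnear [ 0.5662 -0.1459]
```

Request:
carry_out(
  motion=[
    [[0.1, -0.1, 0.1], -0.2],
    [[0.2, -0.3, 0.1], -0.4],
    [[0.2, -0.3, 0.1], -0.4],
    [[0.2, -0.3, 0.1], -0.4],
    [[0.2, -0.3, 0.1], -0.4],
    [[0.2, -0.3, 0.1], -0.4],
    [[0.2, -0.3, 0.1], -0.4],
    [[0.2, -0.3, 0.1], -0.4],
    [[0.28, -0.77, 0.1], -0.885],
    [[0.28, -0.77, 0.1], -0.885],
    [[0.28, -0.77, 0.1], -0.885],
    [[0.28, -0.77, 0.1], -0.885],
    [[0.28, -0.77, 0.1], -0.885],
    [[0.28, -0.77, 0.1], -0.885],
    [[0.28, -0.77, 0.1], -0.885],
    [[0.28, -0.77, 0.1], -0.885],
    [[0.28, -0.77, 0.1], -0.885],
    [[0.28, -0.77, 0.1], -0.885],
    [[0.28, -0.77, 0.1], -0.885],
    [[0.28, -0.77, 0.1], -0.885],
  ],
  grip=-1,
)

```text
time: 2.1
position: [0.5364, -0.1727, 0.322]
tool_rot: [-3.11, -0.436, 0.001]
ft_force: [0.3, 0.2, -0.1]
grip_width: 0.998
```

```bash
cat >> h.py <<'E'
def snap(n,f):
    from bench import eyes; import cv2
    d=eyes.get_image(n); cv2.imwrite(f"pics/{f}.png",d["pixels"]); np.savez(f"pics/{f}.npz",mtx=d["mtx"],extrinsics=d["extrinsics"]); return d["pixels"],np.array(d["mtx"]),np.array(d["extrinsics"])
E
python3 - <<'E'
from h import *
from bench import get_state
s=get_state();print(s["time"],s["position"],s["tool_rot"],s["joint_positions"].round(2))
i,K,T=snap("wrist","w1");print(K.round(1),T.round(3))
E
```

```text
2.1 [ 0.5363732  -0.17269103  0.32202888] [-3.11041208e+00 -4.36498539e-01  1.44289243e-03] [-0.35  0.11  0.68  1.53 -0.07  1.52  0.61]
[[285.9   0.  320.2]
 [  0.  285.9 198.2]
 [  0.    0.    1. ]] [[ 0.962  0.265  0.073  0.516]
 [ 0.275 -0.927 -0.256 -0.103]
 [ 0.     0.266 -0.964  0.484]
 [ 0.     0.     0.     1.   ]]
```

View pics/w1.png

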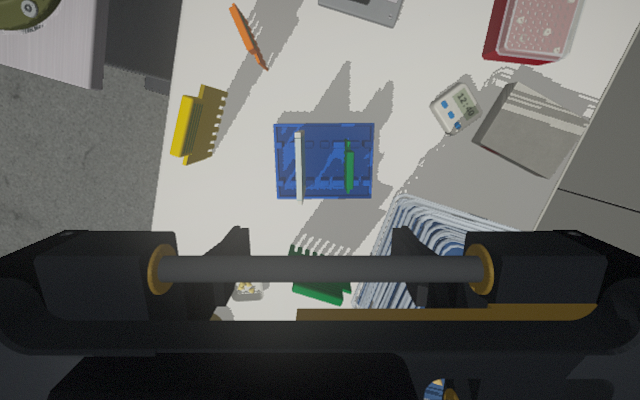

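Wrist view: the rack spans (274..374, 123..199), the plate's white top edge is at x≈298 and the comb handle at x≈349. I'll measure these with masks.

```bash
cat >> h.py <<'E'
def line(pts):  # pts Nx2 -> ends' centre, yaw of minAreaRect long side, size
    import cv2
    (c,(w,h),a)=cv2.minAreaRect(np.float32(pts)); a=np.radians(a)+(0 if w>h else np.pi/2)
    return np.round(c,4),round(((a+np.pi/2)%np.pi)-np.pi/2,4),np.round((max(w,h),min(w,h)),4)
def proj(mask,K,T,z,off=(0,0)):
    v,u=np.nonzero(mask); return np.array([ray(K,T,(a+off[0],b+off[1]),z)[:2] for a,b in zip(u,v)])
E
python3 - <<'E'
import cv2
from h import *
K,T=cal("w1");im=cv2.imread("pics/w1.png");hsv=cv2.cvtColor(im,cv2.COLOR_BGR2HSV)
H,S,V=[hsv[...,k].astype(int) for k in range(3)]
box=np.zeros(H.shape,bool);box[115:215,265:385]=1
def big(m):
    n,l,st,_=cv2.connectedComponentsWithStats(m.astype(np.uint8));k=1+np.argmax(st[1:,4]);return l==k,st[k]
b,st=big(box&(H>100)&(H<130)&(S>120));print("rack",st,line(proj(b,K,T,.008)))
g,st=big(box&(H>45)&(H<85)&(S>100));print("comb",st,[line(proj(g,K,T,z)) for z in (.1,.074)])
br=box.copy();br[:125]=0;br[203:]=0;br[:,:285]=0;br[:,315:]=0
w,st=big(br&(S<50)&(V>170));print("plate",st,line(proj(w,K,T,.102)))
o=cv2.resize(im[110:215,265:385],None,fx=6,fy=5.7,interpolation=cv2.INTER_NEAREST);cv2.imwrite("pics/w1c.png",o)
E
```

```text
rack [ 274  123  100   76 5131] (array([ 0.5397, -0.1674]), np.float64(0.2865), array([0.1613, 0.1252]))
comb [344 141  10  53 385] [(array([ 0.5698, -0.153 ]), np.float64(-1.2619), array([0.071 , 0.0123])), (array([ 0.5734, -0.1564]), np.float64(-1.2619), array([0.0758, 0.0131]))]
plate [285 139  17  64 397] (array([ 0.4987, -0.1784]), np.float64(-1.3103), array([0.0864, 0.0222]))
```

View pics/w1c.png

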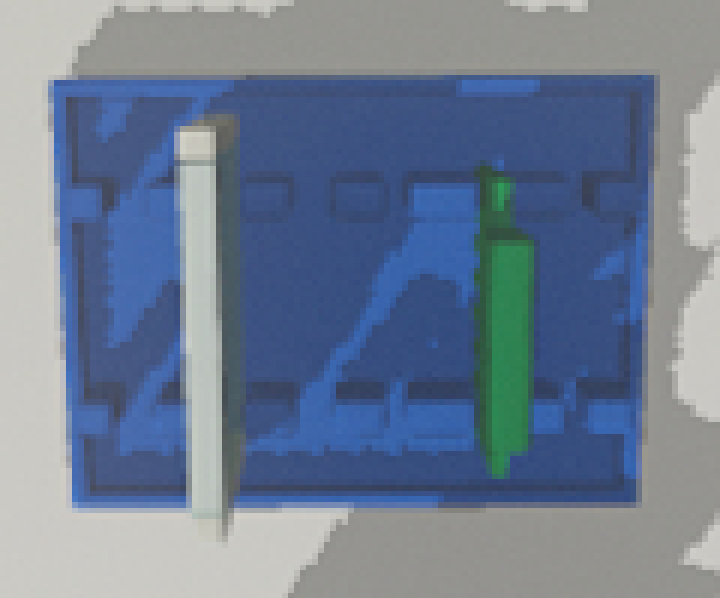

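```bash
python3 - <<'E'
from h import *
K,T=cal("w1")
P=[ray(K,T,p,.102)[:2] for p in((294.3,132.3),(301,132.3),(297,200.7),(301.8,200.7))]
C=[ray(K,T,p,.100)[:2] for p in((346.2,152),(353.8,152),(346.2,190),(353,190))]
for Q in(P,C):
    Q=np.array(Q);d=(Q[0]+Q[1]-Q[2]-Q[3])/2;print(Q.mean(0).round(4),np.linalg.norm(d).round(4),"yaw",np.arctan2(-d[0],d[1]).round(3))
d=T[:3,:3]
# side view check
K,T=cal("scene0")
E
```

```text
[ 0.5049 -0.1712] 0.0927 yaw 0.284
[ 0.5731 -0.1574] 0.0522 yaw 0.296
```

Request:
carry_out(
  motion=[
    [[-0.031, -0.001, -0.05], 0.006],
    [[-0.031, -0.001, -0.1], 0.006],
    [[-0.031, -0.001, -0.15], 0.006],
    [[-0.031, -0.001, -0.17], 0.006],
    [[-0.031, -0.001, -0.19], 0.006],
    [[-0.031, -0.001, -0.21], 0.006],
    [[-0.031, -0.001, -0.225], 0.006],
    [[-0.031, -0.001, -0.237], 0.006],
    [[-0.031, -0.001, -0.237], 0.006],
    [[-0.031, -0.001, -0.237], 0.006],
  ],
  grip=-0.2,
  squeeze=25,
)

```text
time: 3.15
position: [0.506, -0.1736, 0.086]
tool_rot: [3.109, 0.449, 0.001]
ft_force: [-0.1, 0.4, 0.2]
grip_width: 0.601
```

```bash
python3 - <<'E'
from h import *
snap("wrist","w2");snap("side","s2")
E
```

```text
(no output)
```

View pics/w2.png

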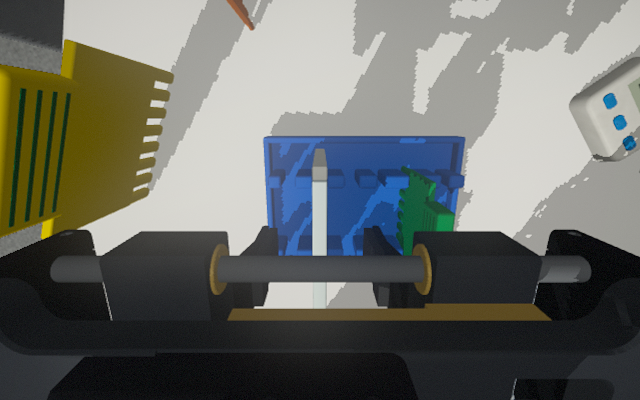

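```bash
python3 - <<'E'
from h import *
import cv2
K,T=cal("w2");o=np.array([.506,-.1736]);e=np.array([-np.sin(.2865),np.cos(.2865)]);x=np.array([e[1],-e[0]])
for v in(148,180):
  for z in(.102,.01):
    p=ray(K,T,(320,v),z)[:2]-o;print(v,z,p@x,p@e)
print("cam",(T[:2,3]-o)@x,(T[:2,3]-o)@e)
K1,T1=cal("w1");print("camw1",(T1[:2,3]-o)@e)
for v in(130.7,132.3,138,200.7,204.7):print(v,(ray(K1,T1,(299,v),.102)[:2]-o)@e)
a=cv2.imread("pics/w2.png")[130:250,280:360];b=cv2.imread("pics/s2.png")[140:240,270:370]
cv2.imwrite("pics/w2c.png",np.hstack([cv2.resize(a,(400,600),interpolation=0),cv2.resize(b,(400,600),interpolation=0)]))
E
```

```text
148 0.102 -0.0007888144499125251 0.05895038324307604
148 0.01 -0.0007117882378997241 0.0500039958612336
180 0.102 -0.0007995825946000243 0.042493343885553286
180 0.01 -0.0007293555662421171 0.023155711191203094
cam -0.0009108040059794852 0.07311914211872368
camw1 0.06521328221584632
130.7 0.0509905523666645
132.3 0.04896117714251233
138 0.041683324007432535
200.7 -0.043678309341144465
204.7 -0.04947730917089551
```

View pics/w2c.png

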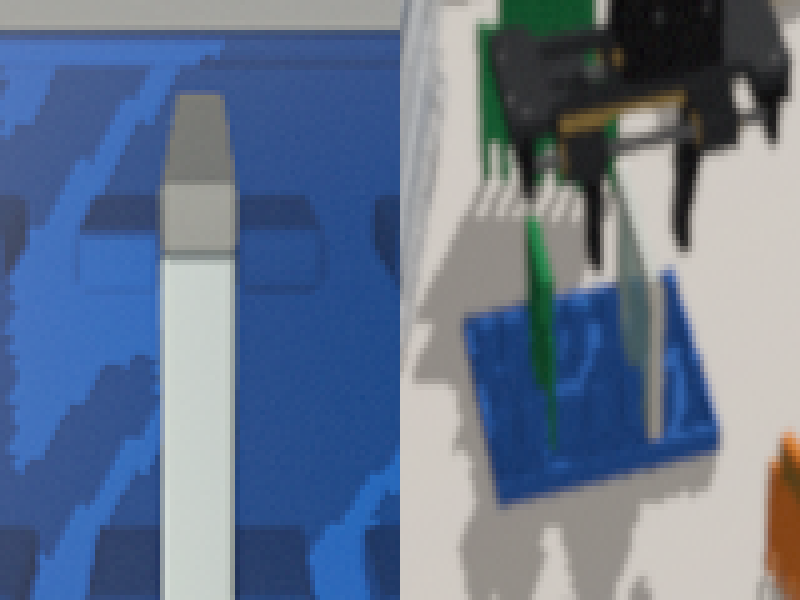

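The plate is centred between the fingers, with its end 49 mm from the TCP axis. I'll grip and lift.

Request:
carry_out(
  motion=[
    [[0, 0, 0], 0],
    [[0, 0, 0], 0],
    [[0, 0, 0], 0],
    [[0, 0, 0], 0],
    [[0, 0, 0], 0],
    [[0, 0, 0], 0],
    [[0, 0, 0.01], 0],
    [[0, 0, 0.02], 0],
    [[0, 0, 0.04], 0],
    [[0, 0, 0.06], 0],
    [[0, 0, 0.09], 0],
    [[0, 0, 0.12], 0],
    [[0, 0, 0.15], 0],
    [[0, 0, 0.17], 0],
    [[0, 0, 0.17], 0],
  ],
  grip=1,
  squeeze=25,
)

```text
time: 4.75
position: [0.5073, -0.1746, 0.2595]
tool_rot: [3.108, 0.447, 0.011]
ft_force: [-0.6, 1.5, -0.8]
grip_width: 0.09
```

Request:
carry_out(
  motion=[
    [[0, 0.04, 0], -0.05],
    [[0, 0.08, 0], -0.1],
    [[0, 0.12, 0], -0.16],
    [[0, 0.16, 0], -0.22],
    [[0, 0.19, 0], -0.27],
    [[0, 0.205, 0], -0.27],
    [[0, 0.205, 0], -0.27],
    [[0, 0.205, 0], -0.27],
    [[0, 0.205, 0], -0.27],
  ],
)

```text
time: 5.65
position: [0.5057, 0.0287, 0.2555]
tool_rot: [3.141, 0.02, 0.0]
ft_force: [-0.3, -0.7, -1.1]
grip_width: 0.09
```

```bash
python3 - <<'E'
from h import *
import cv2
i,K,T=snap("wrist","w3");print(T.round(3));cv2.imwrite("pics/w3x.png",cv2.resize(i[60:310,200:500],(800,667),interpolation=cv2.INTER_CUBIC)[:600])
E
```

```text
[[ 1.     0.012  0.004  0.504]
 [ 0.012 -0.963 -0.268  0.102]
 [ 0.001  0.268 -0.963  0.417]
 [ 0.     0.     0.     1.   ]]
```

View pics/w3.png

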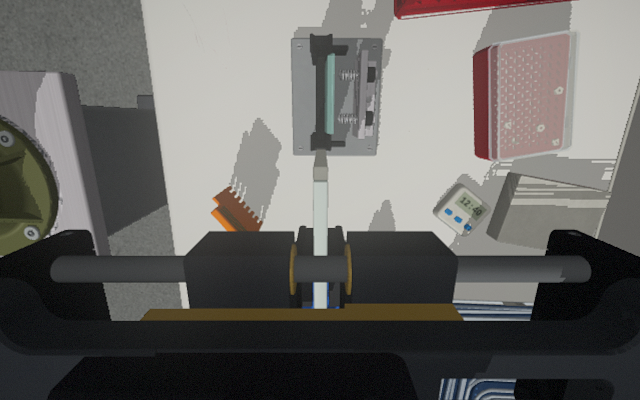

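Wrist view: stand base corners at (292,38), (382,38) and (377,155), posts at (321,45) and (321,140), plate top in hand along u≈321. I'll enlarge the stand.

```bash
python3 - <<'E'
import cv2
i=cv2.imread("pics/w3.png")[30:190,285:390]
c=cv2.resize(i,None,fx=5.7/1.5,fy=5.7/1.5,interpolation=cv2.INTER_CUBIC)
c=cv2.resize(cv2.imread("pics/w3.png")[30:70,285:390],None,fx=7,fy=7,interpolation=cv2.INTER_CUBIC)
d=cv2.resize(cv2.imread("pics/w3.png")[125:168,285:390],None,fx=7,fy=7,interpolation=cv2.INTER_CUBIC)
cv2.imwrite("pics/w3c.png",cv2.vconcat([c,d]))
E
```

```text
(no output)
```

View pics/w3c.png

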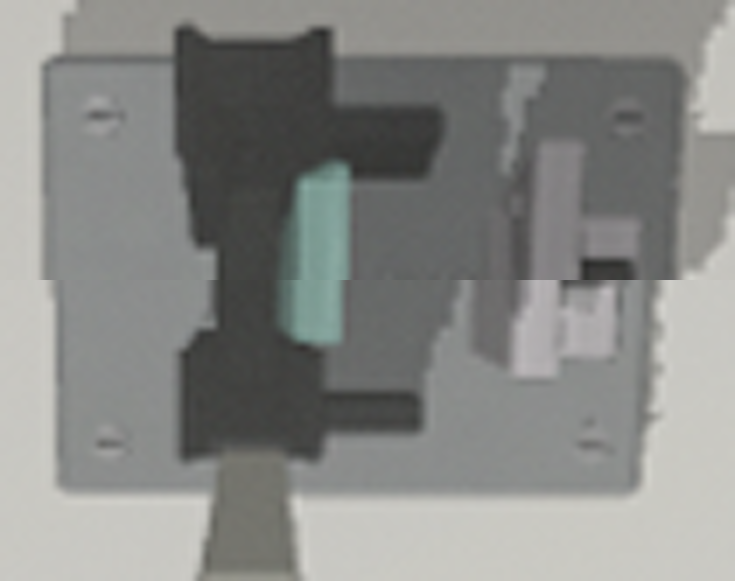

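```bash
python3 - <<'E'
from h import *
K,T=cal("w3")
f=lambda L,z:np.array([ray(K,T,p,z)[:2] for p in L])
def rep(n,Q):
    c=Q.mean(0);d=Q[0]+Q[1]-Q[2]-Q[3];x=Q[1]+Q[3]-Q[0]-Q[2]
    print(n,c.round(4),"yaw y",np.arctan2(-d[0],d[1]).round(4),"yaw x",np.arctan2(x[1],x[0]).round(4),"size",(np.linalg.norm(x)/2).round(4),(np.linalg.norm(d)/2).round(4))
rep("base",f([(291.1,38.3),(382.7,38.3),(293.3,155.3),(376.4,155.3)],.014))
rep("screw",f([(299.3,46.6),(374.6,46.9),(300.7,148.1),(370,148)],.014))
rep("posts",f([(310.1,34.6),(332.4,34.6),(311,150.4),(331.4,150.4)],.089))
# held plate top face: far top edge row, bottom of the end face
c0=np.array([.5057,.0287])
for p,z in(((313.8,181),.271),((328,181),.271),((313.8,165+0),.177),):print(p,f([p],z)[0]-c0)
E
```

```text
base [0.5249 0.1262] yaw y 0.0085 yaw x 0.0124 size 0.1164 0.1477
screw [0.5253 0.1264] yaw y 0.0106 yaw x 0.0114 size 0.0964 0.1279
posts [0.5051 0.1259] yaw y 0.0129 yaw x 0.0124 size 0.0231 0.1181
(313.8, 181) [-0.00459258  0.04154923]
(328, 181) [0.00281781 0.0416393 ]
(313.8, 165) [-0.00647669  0.03518596]
```

Request:
carry_out(
  motion=[
    [[0, 0.03, 0], 0],
    [[0, 0.06, 0], 0],
    [[0, 0.085, 0], 0],
    [[0, 0.098, 0], 0],
    [[0, 0.098, -0.02], 0],
    [[0, 0.098, -0.05], 0],
    [[0, 0.098, -0.07], 0],
    [[0, 0.098, -0.077], 0],
    [[0, 0.098, -0.077], 0],
    [[0, 0.098, -0.077], 0],
    [[0, 0.098, -0.077], 0],
  ],
)

```text
time: 6.8
position: [0.5066, 0.1292, 0.18]
tool_rot: [-3.141, -0.025, -0.004]
ft_force: [-0.3, 0.1, -0.4]
grip_width: 0.086
```

```bash
python3 - <<'E'
from h import *
import cv2
from bench import get_state
s=get_state();print(s["position"],s["tool_rot"])
snap("side","s4");i,K,T=snap("wrist","w4")
a=cv2.imread("pics/s4.png")[180:320,250:390]
cv2.imwrite("pics/v4.png",np.hstack([cv2.resize(i[100:250,260:380],(400,500),interpolation=cv2.INTER_CUBIC),cv2.resize(a,(400,500),interpolation=cv2.INTER_CUBIC)]))
E
```

```text
[0.50662567 0.12921414 0.1800424 ] [-3.14064989 -0.02457796 -0.00380461]
```

View pics/v4.png

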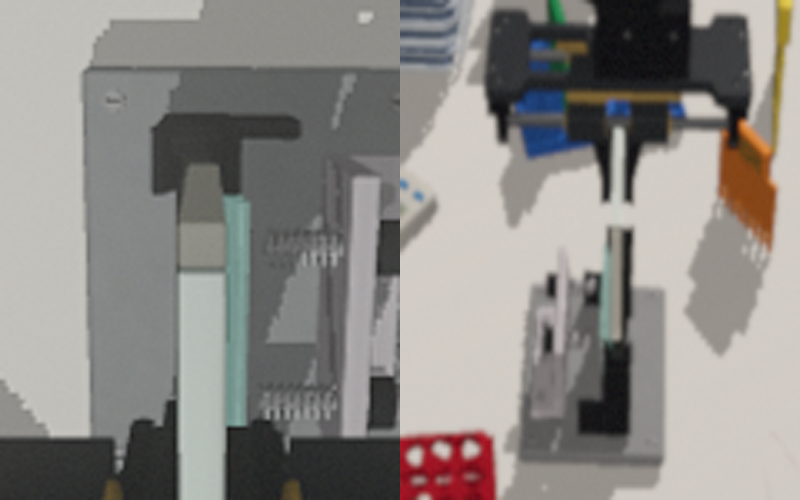

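```bash
python3 - <<'E'
from h import *
K,T=cal("w4");f=lambda p,z:ray(K,T,p,z)[:2].round(4)
print("cam",T.round(3)[:3,3])
print("post L,R",f((305.9,137),.089),f((332.2,137),.089),"outer y",f((319,134.3),.089))
print("plate bottom L,R",f((314.9,149.5),.102),f((325.9,149.5),.102))
print("plate top far L,R",f((313.5,166.6),.196),f((327.5,166.6),.196))
print("base corner TL",f((285.4,120.7),.014), "edges L", f((287,235),.014))
E
```

```text
cam [0.504 0.202 0.342]
post L,R [0.4928 0.1869] [0.5156 0.1873] outer y [0.5041 0.1894]
plate bottom L,R [0.5009 0.1777] [0.51   0.1778]
plate top far L,R [0.5015 0.1785] [0.5087 0.1786]
base corner TL [0.4668 0.1998] edges L [0.4664 0.0638]
```

Request:
carry_out(
  motion=[
    [[-0.001, -0.002, 0], 0],
    [[-0.001, -0.002, 0], 0],
    [[-0.001, -0.002, -0.006], 0],
    [[-0.001, -0.002, -0.012], 0],
    [[-0.001, -0.002, -0.018], 0],
    [[-0.001, -0.002, -0.024], 0],
    [[-0.001, -0.002, -0.03], 0],
    [[-0.001, -0.002, -0.036], 0],
    [[-0.001, -0.002, -0.042], 0],
    [[-0.001, -0.002, -0.042], 0],
  ],
)

```text
time: 7.9
position: [0.504, 0.127, 0.1355]
tool_rot: [3.141, 0.025, -0.002]
ft_force: [-1.1, -0.0, -1.8]
grip_width: 0.087
```

Request:
carry_out(
  motion=[
    [[0, 0, -0.006], 0],
    [[0, 0, -0.012], 0],
    [[0, 0, -0.018], 0],
    [[0, 0, -0.024], 0],
    [[0, 0, -0.028], 0],
    [[0, 0, -0.03], 0],
    [[0, 0, -0.032], 0],
    [[0, 0, -0.034], 0],
    [[0, 0, -0.034], 0],
  ],
)

```text
time: 8.8
position: [0.5052, 0.1272, 0.1031]
tool_rot: [-3.141, -0.025, -0.002]
ft_force: [-0.5, -0.4, 0.1]
grip_width: 0.088
```

Request:
carry_out(
  motion=[
    [[0, 0, -0.001], 0],
    [[0, 0, -0.002], 0],
    [[0, 0, -0.003], 0],
    [[0, 0, -0.004], 0],
    [[0, 0, -0.004], 0],
    [[0, 0, -0.004], 0],
  ],
)

```text
time: 9.4
position: [0.5061, 0.1273, 0.1029]
tool_rot: [-3.14, -0.024, -0.004]
ft_force: [-7.1, -1.8, 24.2]
grip_width: 0.089
```

Request:
carry_out(
  motion=[
    [[0, 0, 0.002], 0],
    [[0, 0, 0.003], 0],
    [[0, 0, 0.003], 0],
  ],
)

```text
time: 9.7
position: [0.5057, 0.1273, 0.103]
tool_rot: [-3.141, -0.025, -0.004]
ft_force: [-1.6, -1.9, 9.2]
grip_width: 0.089
```

Request:
carry_out(
  motion=[
    [[0, 0, 0], 0],
    [[0, 0, 0], 0],
    [[0, 0, 0], 0],
    [[0, 0, 0], 0],
    [[0, 0, 0.01], 0],
    [[0, 0, 0.03], 0],
    [[0, 0, 0.06], 0],
    [[0, 0, 0.1], 0],
    [[0, 0, 0.14], 0],
    [[0, 0, 0.16], 0],
    [[0, 0, 0.16], 0],
  ],
  grip=-0.2,
)

```text
time: 10.8
position: [0.5066, 0.1277, 0.266]
tool_rot: [-3.138, -0.025, -0.011]
ft_force: [0.2, -0.1, -0.8]
grip_width: 0.597
```

```bash
python3 - <<'E'
from h import *
import cv2
from bench import get_state
s=get_state();print(s["position"],s["tool_rot"])
snap("scene","c5");b,_,_=snap("side","s5");i,K,T=snap("wrist","w5");a=cv2.imread("pics/c5.png")
r=lambda x:cv2.resize(x,(400,300),interpolation=cv2.INTER_CUBIC)
cv2.imwrite("pics/v5.png",np.vstack([np.hstack([r(i[80:200,240:400]),r(i[160:280,240:400])]),np.hstack([r(b[210:315,250:390]),r(a[120:195,210:310])])]))
E
```

```text
[0.50659457 0.12769416 0.2659902 ] [-3.13849111 -0.02488784 -0.01087661]
```

View pics/v5.png

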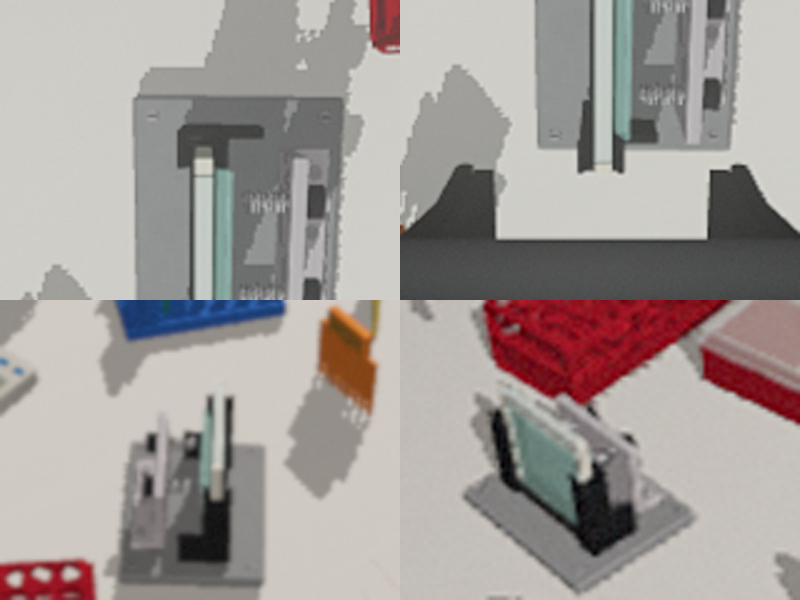

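Ten-plus views used, so everything from here is numeric. The view shows the plate standing in both grooves beside the back plate. I'll confirm its height by pressing lightly on its top edge with shut fingers; contact is expected at TCP z≈0.116.

Request:
carry_out(
  motion=[
    [[0, 0, -0.04], 0],
    [[0, 0, -0.08], 0],
    [[0, 0, -0.11], 0],
    [[0, 0, -0.13], 0],
    [[0, 0, -0.136], 0],
    [[0, 0, -0.14], 0],
    [[0, 0, -0.142], 0],
    [[0, 0, -0.144], 0],
    [[0, 0, -0.146], 0],
    [[0, 0, -0.146], 0],
  ],
  grip=1,
)

```text
time: 11.95
position: [0.5054, 0.1274, 0.1165]
tool_rot: [-3.141, -0.025, -0.003]
ft_force: [0.0, -0.0, 2.2]
grip_width: 0.005
```

Request:
carry_out(
  motion=[
    [[0, 0, -0.001], 0],
    [[0, 0, -0.002], 0],
    [[0, 0, -0.003], 0],
    [[0, 0, -0.004], 0],
    [[0, 0, -0.004], 0],
  ],
)

```text
time: 12.45
position: [0.5062, 0.1275, 0.1163]
tool_rot: [-3.139, -0.024, -0.005]
ft_force: [-7.8, -2.3, 24.7]
grip_width: 0.008
```

The plate is home: contact at TCP z≈0.1165 against 0.116 expected. Next I'll check clearances near the comb.

```bash
python3 - <<'E'
from h import *
K,T=cal("side0");f=lambda p,z:ray(K,T,p,z)[:2].round(3)
for p in((272,195),(188,193),(281,150)):print("tray foot",p,f(p,0))
for p in((280,108),(183,148),(275,140)):print("tray top",p,f(p,.12),f(p,.16),f(p,.2))
for p in((290,135),(324,137)):print("decoy top",p,f(p,.12))
for p in((290,172),(325,174)):print("decoy foot",p,f(p,0.0))
E
```

```text
tray foot (272, 195) [ 0.673 -0.215]
tray foot (188, 193) [ 0.923 -0.215]
tray foot (281, 150) [ 0.669 -0.447]
tray top (280, 108) [ 0.672 -0.511] [ 0.663 -0.443] [ 0.655 -0.374]
tray top (183, 148) [ 0.931 -0.274] [ 0.91  -0.217] [ 0.889 -0.159]
tray top (275, 140) [ 0.669 -0.326] [ 0.66  -0.266] [ 0.651 -0.206]
decoy top (290, 135) [ 0.627 -0.354]
decoy top (324, 137) [ 0.524 -0.347]
decoy foot (290, 172) [ 0.629 -0.329]
decoy foot (325, 174) [ 0.52  -0.323]
```

Request:
carry_out(
  motion=[
    [[0, 0, 0.04], 0],
    [[0, 0, 0.09], 0],
    [[0, 0, 0.14], 0],
    [[0, 0, 0.16], 0],
    [[0.01, -0.04, 0.16], 0.05],
    [[0.02, -0.08, 0.16], 0.1],
    [[0.03, -0.12, 0.16], 0.15],
    [[0.04, -0.16, 0.16], 0.2],
    [[0.05, -0.2, 0.16], 0.25],
    [[0.06, -0.24, 0.16], 0.272],
    [[0.068, -0.275, 0.16], 0.272],
    [[0.068, -0.284, 0.16], 0.272],
    [[0.068, -0.284, 0.16], 0.272],
    [[0.068, -0.284, 0.16], 0.272],
  ],
  grip=-0.3,
)

```text
time: 13.85
position: [0.5727, -0.155, 0.2714]
tool_rot: [-3.107, -0.453, 0.0]
ft_force: [-0.3, 0.9, 0.4]
grip_width: 0.65
```

```bash
cat >> h.py <<'E'
def greenrows(im,z,K,T,box):
    import cv2
    h=cv2.cvtColor(im,cv2.COLOR_BGR2HSV);m=(h[...,0]>45)&(h[...,0]<85)&(h[...,1]>100)
    y0,y1,x0,x1=box
    for v in range(y0,y1,6):
        u=np.nonzero(m[v,x0:x1])[0]+x0
        if len(u): print(v,u.min(),u.max(),len(u),"V",h[v,u,2].tolist())
E
python3 - <<'E'
from h import *
i,K,T=snap("wrist","w6");greenrows(i,.1,K,T,(90,260,280,360))
print(T.round(4)[:3,3])
E
```

```text
150 320 321 2 V [114, 110]
156 320 321 2 V [103, 104]
162 317 323 7 V [87, 85, 88, 85, 88, 89, 87]
168 317 324 8 V [135, 138, 138, 137, 135, 137, 134, 102]
174 317 324 8 V [138, 139, 137, 136, 137, 137, 133, 100]
180 317 324 8 V [136, 139, 138, 136, 136, 136, 131, 100]
186 317 324 8 V [136, 138, 138, 137, 137, 135, 129, 98]
192 317 324 8 V [136, 139, 138, 136, 135, 135, 128, 100]
198 317 324 8 V [136, 139, 137, 136, 132, 133, 128, 101]
204 318 323 6 V [123, 142, 147, 146, 139, 128]
[ 0.551  -0.0855  0.4332]
```

```bash
python3 - <<'E'
from h import *
import cv2
K,T=cal("w6");im=cv2.imread("pics/w6.png");print(im[158:170,320].tolist(),im[196:212,320].tolist())
for v in(163.5,165,201,203):print(v,ray(K,T,(320.5,v),.1)[:2].round(4))
E
```

```text
[[73, 106, 52], [73, 98, 52], [66, 78, 51], [70, 80, 53], [69, 85, 48], [81, 118, 49], [88, 138, 40], [88, 137, 44], [87, 136, 44], [89, 138, 48], [89, 137, 46], [87, 136, 45]] [[88, 136, 42], [82, 133, 39], [87, 136, 43], [84, 135, 40], [85, 135, 42], [84, 135, 42], [83, 134, 42], [88, 142, 43], [87, 147, 39], [85, 140, 44], [82, 141, 40], [85, 137, 43], [98, 112, 50], [120, 69, 48], [138, 80, 52], [131, 88, 67]]
163.5 [ 0.566 -0.133]
165 [ 0.5665 -0.1347]
201 [ 0.579  -0.1767]
203 [ 0.5797 -0.1792]
```

Request:
carry_out(
  motion=[
    [[0, -0.002, -0.04], 0],
    [[0, -0.002, -0.08], 0],
    [[0, -0.002, -0.12], 0],
    [[0, -0.002, -0.15], 0],
    [[0, -0.002, -0.17], 0],
    [[0, -0.002, -0.185], 0],
    [[0, -0.002, -0.194], 0],
    [[0, -0.002, -0.195], 0],
    [[0, -0.002, -0.195], 0],
  ],
)

```text
time: 14.8
position: [0.5733, -0.1585, 0.0773]
tool_rot: [3.109, 0.452, 0.002]
ft_force: [-0.1, 0.2, 1.0]
grip_width: 0.651
```

Request:
carry_out(
  motion=[
    [[0, 0, 0], 0],
    [[0, 0, 0], 0],
    [[0, 0, 0], 0],
    [[0, 0, 0], 0],
    [[0, 0, 0], 0],
    [[0, 0, 0], 0],
    [[0, 0, 0], 0],
  ],
  grip=1,
  squeeze=30,
)

```text
time: 15.5
position: [0.5728, -0.1587, 0.0766]
tool_rot: [3.109, 0.451, 0.001]
ft_force: [0.5, 0.9, -0.5]
grip_width: 0.111
```

Request:
carry_out(
  motion=[
    [[0, 0, 0.01], 0],
    [[0, 0, 0.03], 0],
    [[0, 0, 0.06], 0],
    [[0, 0, 0.1], 0],
    [[0, 0, 0.14], 0],
    [[0, 0, 0.18], 0],
    [[0, 0, 0.19], 0],
    [[-0.01, 0.04, 0.19], -0.05],
    [[-0.02, 0.08, 0.19], -0.1],
    [[-0.03, 0.12, 0.19], -0.15],
    [[-0.04, 0.16, 0.19], -0.2],
    [[-0.05, 0.18, 0.19], -0.25],
    [[-0.06, 0.2, 0.19], -0.276],
    [[-0.06, 0.2, 0.19], -0.276],
    [[-0.06, 0.2, 0.19], -0.276],
    [[-0.06, 0.2, 0.19], -0.276],
  ],
)

```text
time: 17.1
position: [0.5128, 0.0397, 0.2665]
tool_rot: [3.141, 0.016, -0.0]
ft_force: [-0.1, 0.6, -0.6]
grip_width: 0.114
```

```bash
python3 - <<'E'
from h import *
import cv2
from bench import get_state
s=get_state();print(s["position"],s["tool_rot"])
i,K,T=snap("wrist","w7");print(T.round(4)[:3,3])
greenrows(i,.1,K,T,(90,300,290,350))
for n in("w5","w7"):
    im=cv2.imread(f"pics/{n}.png").astype(int);print(n)
    for v in range(60,250,10): print(v,"".join("G" if g>b+12 and g>r+12 else "K" if max(b,g,r)<75 else "W" if min(b,g,r)>190 else "t" if g>r+12 else "." for b,g,r in im[v,285:385]))
E
```

```text
[0.5127791  0.03972611 0.26652965] [ 3.14074968e+00  1.61368867e-02 -6.99167230e-05]
[0.5112 0.1126 0.4282]
216 312 324 8 V [95, 100, 101, 101, 102, 101, 102, 100]
222 312 326 13 V [93, 98, 99, 101, 101, 99, 99, 101, 101, 101, 102, 100, 100]
228 312 327 16 V [92, 95, 97, 99, 99, 99, 100, 98, 98, 100, 99, 99, 98, 98, 99, 96]
234 312 328 17 V [94, 92, 96, 99, 97, 99, 98, 96, 97, 98, 97, 97, 99, 98, 98, 92, 91]
240 312 329 18 V [89, 92, 95, 95, 95, 96, 95, 95, 96, 96, 94, 94, 93, 94, 99, 104, 104, 86]
246 312 329 18 V [88, 91, 92, 96, 94, 96, 94, 95, 95, 93, 109, 136, 131, 130, 125, 113, 101, 81]
252 312 329 18 V [85, 89, 93, 93, 94, 92, 93, 92, 96, 119, 136, 132, 130, 130, 125, 114, 102, 75]
282 312 328 17 V [87, 98, 100, 105, 102, 103, 101, 101, 98, 99, 97, 96, 95, 93, 90, 84, 73]
288 312 328 17 V [111, 124, 134, 140, 139, 137, 137, 134, 133, 131, 128, 127, 127, 124, 117, 107, 89]
294 312 328 17 V [105, 125, 135, 142, 138, 138, 135, 133, 131, 131, 128, 125, 124, 121, 117, 104, 87]
w5
60 WWWWWWWWWWWWWWWWWWWWWWWWWWWWWWWWWWWWWWWWWWWWWWWWWWW........................WWWWWWWWWWWWWWWWWWWWWWWW
[... 3182 characters left out ...]
W.GGGGGGG.WWWWWWWWWWWWWWWWWWWWWWWWWWWWWWWWWWWWWWWWWWWWWWWWWWWWWWWWWWWW
190 WWWWWWWWWWWWWWWWWWWWWWWWWWWWWWW.GGGGGGG.WWWWWWWWWWWWWWWWWWWWWWWWWWWWWWWWWWWWWWWWWWWWWWWWWWWWWWWWWWWW
200 WWWWWWWWWWWWWWWWWWWWWWWWWWW.GGGGGGGGGGGGGGG..WWWWWWWWWWWWWWWWWWWWWWWWWWWWWWWWWWWWWWWWWWWWWWWWWWWWWWW
210 WWWWWWWWWWWWWWWWWWWWWWWWW.GGGGGGGGGGGGGGGGGG..WWWWWWWWWWWWWWWWWWWWWWWWWWWWWWWWWWWWWWWWWWWWWWWWWWWWWW
220 WWWWWWWWWWWWWWWWWWWWWWWWW.GGGGGGGGGGGGGGGGGGG.WWWWWWWWWWWWWWWWWWWWWWWWWWWWWWWWWWWWWWWWWWWWWWWWWWWWWW
230 .......WWWW.KKKKKKKKKKKKKKGGGGGGGGGGGGGGGGGGGKKKKKKKKKKKKKK.WWWWW...................................
240 KKKKKK..W.KKKKKKKKKKKKKKKKGGGGGGGGGGGGGGGGGGGKKKKKKKKKKKKKKKK....KKKKKKKKKKKKKKKKKKKKKKKKKKKKKKKKKKK
```

```bash
python3 - <<'E'
from h import *
import cv2
for n,rs in(("w5",[(160,180),(185,205)]),("w7",[(80,100),(120,140),(170,174),(180,190)])):
    im=cv2.imread(f"pics/{n}.png").astype(float)
    for a,b in rs:
        print(n,a,b);print(" ".join(f"{u}:{'/'.join(str(int(x)) for x in im[a:b,u].mean(0))}" for u in range(308,336)))
K,T=cal("w5");print(T[:3].round(4))
K,T=cal("w7");print(T[:3].round(4))
E
```

```text
w5 160 180
308:145/147/144 309:145/146/144 310:145/146/144 311:146/147/144 312:145/146/144 313:145/146/144 314:148/149/146 315:133/134/132 316:67/70/69 317:112/116/112 318:178/183/177 319:199/205/199 320:196/202/195 321:196/201/195 322:196/201/194 323:198/204/197 324:183/189/182 325:103/109/96 326:123/130/105 327:155/163/132 328:154/162/131 329:153/160/129 330:158/166/135 331:168/176/145 332:147/154/129 333:117/119/113 334:108/109/107 335:109/110/108
w5 185 205
308:146/148/145 309:146/147/145 310:146/147/144 311:146/147/145 312:143/144/142 313:128/129/127 314:126/127/125 315:110/111/109 316:63/65/64 317:111/116/111 318:177/183/176 319:199/206/199 320:196/203/196 321:196/202/195 322:196/201/195 323:196/203/196 324:178/184/177 325:102/108/90 326:133/140/113 327:155/163/132 328:154/161/130 329:156/164/132 330:162/170/139 331:161/168/140 332:139/144/125 333:107/108/107 334:109/110/109 335:110/111/109
w7 80 100
308:141/142/140 309:126/127/124 310:138/143/137 311:192/199/191 312:192/199/191 313:191/197/190 314:191/197/190 315:191/197/190 316:193/200/192 317:182/188/181 318:110/114/107 319:
[... 1122 characters left out ...]
94/200/201 334:194/200/201 335:195/201/201
w7 180 190
308:194/200/201 309:194/200/200 310:194/200/201 311:194/200/201 312:194/200/201 313:194/200/201 314:194/201/201 315:196/202/204 316:185/191/191 317:114/128/113 318:71/99/63 319:76/104/67 320:77/105/68 321:76/105/67 322:74/102/64 323:94/114/91 324:161/169/166 325:198/204/206 326:195/201/202 327:194/200/201 328:194/201/201 329:194/200/201 330:194/200/201 331:194/201/202 332:194/201/201 333:194/201/201 334:194/200/201 335:194/200/201
[[ 0.9999  0.0145  0.0057  0.5025]
 [ 0.0155 -0.9637 -0.2665  0.1999]
 [ 0.0016  0.2666 -0.9638  0.4236]]
[[ 1.      0.0091  0.0036  0.5112]
 [ 0.0097 -0.9635 -0.2677  0.1126]
 [ 0.001   0.2677 -0.9635  0.4282]]
```

Request:
carry_out(
  motion=[
    [[-0.001, 0.03, 0], 0.002],
    [[-0.001, 0.06, 0], 0.002],
    [[-0.001, 0.08, 0], 0.002],
    [[-0.001, 0.086, 0], 0.002],
    [[-0.001, 0.086, -0.02], 0.002],
    [[-0.001, 0.086, -0.04], 0.002],
    [[-0.001, 0.086, -0.055], 0.002],
    [[-0.001, 0.086, -0.065], 0.002],
    [[-0.001, 0.086, -0.065], 0.002],
    [[-0.001, 0.086, -0.065], 0.002],
    [[-0.001, 0.086, -0.065], 0.002],
  ],
)

```text
time: 18.25
position: [0.5123, 0.1272, 0.2026]
tool_rot: [-3.141, -0.022, -0.003]
ft_force: [0.7, 0.5, 0.2]
grip_width: 0.111
```

```bash
python3 - <<'E'
from h import *
import cv2
from bench import get_state
s=get_state();print(s["position"],s["tool_rot"])
i,K,T=snap("wrist","w8");print(T[:3].round(4))
im=i.astype(int)
for v in range(110,236,5): print(v,"".join("G" if g>b+12 and g>r+12 else "K" if max(b,g,r)<75 else "W" if min(b,g,r)>170 else "t" if g>r+12 else "." for b,g,r in im[v,285:385]))
E
```

```text
[0.51232299 0.12724213 0.20259188] [-3.14094074e+00 -2.16724257e-02 -2.69934495e-03]
[[ 0.9999  0.0121  0.0062  0.5102]
 [ 0.0133 -0.9638 -0.2663  0.1999]
 [ 0.0027  0.2664 -0.9639  0.3643]]
110 W..................................................................................................W
115 .................................................................................................WWW
120 ..................................................................................................WW
125 ..................................................................................................WW
130 ....................................................................................................
135 ................KKKKKKKKKKKKKKKKKKKKKKKKKKKKKKKKKKKKKKKKKK..........................................
140 ................KKKKKKKKKKKKKKKKKKKKKKKK............................................................
145 ................KKKKKKKK.........KKKKKKK...........................................................W
150 ................KKKKKKK.WWWWWWWW.KKKKKKK.........................
[... 1120 characters left out ...]
GGGGGGGGGGGGGG..........................WWW....KKKKKKK........WWWWWWWW
210 ........................WWGGGGGGGGGGGGGGGGGGK..........................WW..W.KKKKKKKK.......WWWWWWWW
215 .....................KK.WtGGGGGGGGGGGGGGGGGGG.........................WW.....KKKKKKK........WWWWWWWW
220 ....................KKK.WtGGGGGGGGGGGGGGGGGGG.........................W....................WWWWWWWWW
225 ...................KKKK.W.GGGGGGGGGGGGGGGGGGGKKKKKKKKKK...............W...................WWWWWWWWWW
230 ............KKKKKKKKKKKKKKGGGGGGGGGGGGGGGGGGGKKKKKKKKKKKKKK...............................WWWWWWWWWW
235 KKKKKK.WWW.KKKKKKKKKKKKKKKGGGGGGGGGGGGGGGGGGGKKKKKKKKKKKKKKK.WWW.KKKKKKKKKKKKKKKKKKKKKKKKKKKKKKKKKKK
```

```bash
cat > m.py <<'E'
from h import *
import cv2,sys
n=sys.argv[1];zb=float(sys.argv[2])
K,T=cal(n);im=cv2.imread(f"pics/{n}.png").astype(float)
for a,b in((153,162),(167,171),(172,176)):
    print(a,b," ".join(f"{u}:{'/'.join(str(int(x)) for x in im[a:b,u].mean(0))}" for u in range(307,331)))
for u in(308.5,316.5,317,317.5):print("plate z116",u,ray(K,T,(u,157),.116)[:2].round(4))
for u in(317.5,318,322.5,323.5):print("comb",u,ray(K,T,(u,168),zb)[:2].round(4))
for u in(325,327,328):print("back z92",u,ray(K,T,(u,157),.092)[:2].round(4))
E
python3 m.py w8 .134
```

```text
153 162 307:131/132/130 308:144/150/147 309:179/187/183 310:177/185/182 311:176/184/181 312:177/185/181 313:178/185/181 314:177/185/182 315:180/188/185 316:171/179/175 317:110/115/111 318:76/81/69 319:102/109/89 320:125/132/107 321:140/148/118 322:139/146/117 323:137/145/115 324:142/149/120 325:152/160/130 326:144/150/125 327:129/134/114 328:98/98/98 329:100/101/99 330:101/101/99
167 171 307:131/132/131 308:150/155/149 309:188/194/187 310:187/193/186 311:186/192/185 312:186/192/185 313:187/192/185 314:187/192/185 315:189/194/187 316:178/184/178 317:114/119/110 318:58/72/51 319:59/77/52 320:58/76/53 321:59/77/54 322:55/73/50 323:98/108/82 324:156/163/130 325:166/173/141 326:152/160/131 327:137/143/119 328:96/96/96 329:99/99/98 330:100/100/99
172 176 307:127/126/125 308:144/148/143 309:189/195/187 310:188/194/187 311:186/192/186 312:186/192/185 313:186/191/185 314:186/192/185 315:189/194/188 316:178/184/177 317:109/115/106 318:54/72/48 319:59/76/53 320:58/76/52 321:59/77/53 322:55/74/50 323:84/96/70 324:142/152/119 325:168/175/143 326:150/156/130 327:126/130/112 328:96/96/96 329:98/99/98 330:100/101/99
plate z116 308.5 [0.5011 0.1682]
plate z116 316.5 [0.5081 0.1683]
plate z116 317 [0.5085 0.1683]
plate z116 317.5 [0.5089 0.1683]
comb 317.5 [0.5091 0.1617]
comb 318 [0.5095 0.1617]
comb 322.5 [0.5132 0.1617]
comb 323.5 [0.514  0.1618]
back z92 325 [0.5159 0.1654]
back z92 327 [0.5178 0.1654]
back z92 328 [0.5188 0.1654]
```

Request:
carry_out(
  motion=[
    [[-0.0003, 0, -0.005], 0],
    [[-0.0003, 0, -0.01], 0],
    [[-0.0003, 0, -0.013], 0],
    [[-0.0003, 0, -0.016], 0],
    [[-0.0003, 0, -0.018], 0],
    [[-0.0003, 0, -0.02], 0],
    [[-0.0003, 0, -0.022], 0],
    [[-0.0003, 0, -0.022], 0],
  ],
)

```text
time: 19.1
position: [0.5112, 0.1272, 0.1793]
tool_rot: [3.141, 0.022, -0.0]
ft_force: [0.4, -0.8, 0.5]
grip_width: 0.113
```

Request:
carry_out(
  motion=[
    [[0, 0, -0.002], 0],
    [[0, 0, -0.004], 0],
    [[0, 0, -0.006], 0],
    [[0, 0, -0.008], 0],
    [[0, 0, -0.01], 0],
    [[0, 0, -0.012], 0],
    [[0, 0, -0.012], 0],
  ],
)

```text
time: 19.8
position: [0.5111, 0.1272, 0.1672]
tool_rot: [3.141, 0.022, -0.001]
ft_force: [0.2, 0.3, -0.9]
grip_width: 0.115
```

Request:
carry_out(
  motion=[
    [[-0.0005, 0, -0.002], 0],
    [[-0.001, 0, -0.004], 0],
    [[-0.0012, 0, -0.006], 0],
    [[-0.0012, 0, -0.008], 0],
    [[-0.0012, 0, -0.01], 0],
    [[-0.0012, 0, -0.012], 0],
    [[-0.0012, 0, -0.012], 0],
  ],
)

```text
time: 20.5
position: [0.5099, 0.1271, 0.1552]
tool_rot: [3.141, 0.022, -0.001]
ft_force: [-0.1, -0.6, -0.1]
grip_width: 0.109
```

Request:
carry_out(
  motion=[
    [[0, 0, -0.002], 0],
    [[0, 0, -0.004], 0],
    [[0, 0, -0.006], 0],
    [[0, 0, -0.008], 0],
    [[0, 0, -0.01], 0],
    [[0, 0, -0.012], 0],
    [[0, 0, -0.012], 0],
  ],
)

```text
time: 21.2
position: [0.5097, 0.1272, 0.1431]
tool_rot: [3.141, 0.022, -0.001]
ft_force: [-1.3, 0.5, -1.6]
grip_width: 0.114
```

Request:
carry_out(
  motion=[
    [[0, 0, -0.002], 0],
    [[0, 0, -0.004], 0],
    [[0, 0, -0.006], 0],
    [[0, 0, -0.007], 0],
    [[0, 0, -0.007], 0],
    [[0, 0, -0.007], 0],
  ],
)

```text
time: 21.8
position: [0.5099, 0.1272, 0.1364]
tool_rot: [3.141, 0.022, -0.0]
ft_force: [-1.8, 0.3, -0.3]
grip_width: 0.116
```

```bash
python3 - <<'E'
from bench import get_state
s=get_state();print(s["position"],s["ft_force"],s["torque"])
from h import *
i,K,T=snap("wrist","w9");s=get_state();print(T[:3].round(4),s["position"],s["ft_force"],s["torque"],s["tool_rot"])
E
python3 m.py w9 .09
```

```text
[0.50994826 0.12719637 0.13636366] [-1.80785536  0.32834099 -0.25120415] [-0.03410735  0.53017139 -0.11280158]
[[ 9.999e-01  1.280e-02  4.300e-03  5.081e-01]
 [ 1.350e-02 -9.636e-01 -2.670e-01  2.000e-01]
 [ 7.000e-04  2.670e-01 -9.637e-01  2.981e-01]] [0.50995961 0.12723589 0.13638913] [-2.10617052 -0.19248357 -1.50822434] [-0.04362066  0.55261073 -0.08491734] [ 3.14142390e+00  2.19722573e-02 -4.24052045e-04]
153 162 307:120/127/127 308:122/130/130 309:122/129/130 310:121/129/129 311:121/129/129 312:120/129/129 313:121/129/129 314:118/127/127 315:104/112/112 316:85/91/90 317:84/90/89 318:81/86/82 319:72/76/70 320:56/58/54 321:48/51/49 322:49/50/50 323:47/49/48 324:47/48/48 325:47/48/47 326:48/49/48 327:48/49/49 328:46/47/46 329:57/58/56 330:81/82/80
167 171 307:157/166/164 308:158/167/165 309:157/166/165 310:156/166/164 311:157/166/164 312:157/167/164 313:158/167/165 314:154/162/161 315:122/129/128 316:77/80/75 317:67/73/59 318:56/69/49 319:52/70/46 320:51/69/44 321:51/68/45 322:49/67/44 323:75/86/64 324:121/127/100 325:137/144/112 326:134/141/111 327:134/142/111 328:134/141/111 329:135/141/112 330:141/149/118
172 176 307:176/183/176 308:177/183/177 309:177/182/176 310:177/182/175 311:177/182/175 312:177/182/175 313:178/183/177 314:174/181/173 315:143/148/142 316:69/72/66 317:65/72/57 318:52/69/45 319:51/68/44 320:53/70/45 321:51/69/45 322:49/67/44 323:68/81/57 324:113/121/92 325:137/144/112 326:135/141/111 327:134/142/111 328:134/141/112 329:135/142/112 330:142/150/118
plate z116 308.5 [0.5011 0.1766]
plate z116 316.5 [0.5062 0.1767]
plate z116 317 [0.5065 0.1767]
plate z116 317.5 [0.5069 0.1767]
comb 317.5 [0.5068 0.1653]
comb 318 [0.5071 0.1653]
comb 322.5 [0.5104 0.1654]
comb 323.5 [0.5112 0.1654]
back z92 325 [0.5121 0.1737]
back z92 327 [0.5135 0.1737]
back z92 328 [0.5142 0.1737]
```

Request:
carry_out(
  motion=[
    [[0, 0, -0.001], 0],
    [[0, 0, -0.002], 0],
    [[0, 0, -0.003], 0],
    [[0, 0, -0.004], 0],
    [[0, 0, -0.004], 0],
    [[0, 0, -0.004], 0],
  ],
)

```text
time: 22.45
position: [0.5101, 0.1272, 0.1325]
tool_rot: [3.141, 0.022, 0.0]
ft_force: [-2.4, 0.6, 1.9]
grip_width: 0.108
```

```bash
cat > f.py <<'E'
from bench import get_state,eyes
import numpy as np
L=[]
for k in range(8):
    eyes.get_image("side");s=get_state();L.append(np.r_[s["ft_force"],s["torque"],s["position"]])
print(s["time"],np.mean(L,0).round(4),np.std(L,0).round(2)[:6],s["tool_rot"],s["grip_width"])
E
python3 f.py
```

```text
22.85 [-2.2068  0.3192  1.4744 -0.0412  0.6804 -0.1229  0.5101  0.1272  0.1326] [0.56 0.36 0.26 0.03 0.03 0.02] [3.14146210e+00 2.20538240e-02 1.38403813e-04] 0.11088527696478133
```

Request:
carry_out(
  motion=[
    [[-0.0004, 0, -0.001], 0],
    [[-0.0008, 0, -0.002], 0],
    [[-0.0008, 0, -0.003], 0],
    [[-0.0008, 0, -0.003], 0],
  ],
)

```text
time: 23.25
position: [0.5098, 0.1273, 0.1299]
tool_rot: [-3.141, -0.022, -0.002]
ft_force: [-0.9, -0.1, 4.5]
grip_width: 0.112
```

```bash
python3 f.py
```

```text
23.65 [-0.6636 -0.0456  4.2674 -0.0731  0.2376 -0.1058  0.5098  0.1273  0.1299] [0.55 0.64 0.66 0.03 0.06 0.05] [-3.14133940e+00 -2.19993969e-02 -1.68734800e-03] 0.11344134600815212
```

Request:
carry_out(
  motion=[
    [[0, 0, 0], 0],
    [[0, 0, 0], 0],
    [[0, 0, 0], 0],
    [[0, 0, 0], 0],
    [[0, 0, 0], 0],
  ],
)

```text
time: 24.15
position: [0.5097, 0.1273, 0.1298]
tool_rot: [-3.141, -0.022, -0.002]
ft_force: [-0.3, -1.1, 5.6]
grip_width: 0.112
```

```bash
python3 - <<'E'
from h import *
import cv2
b,_,_=snap("side","s9");a=cv2.imread("pics/side0.png");c,_,_=snap("scene","c9");c0=cv2.imread("pics/scene0.png")
for n,p,q,(x0,y0,x1,y1) in(("timer side",a,b,(232,222,266,250)),("boat side",a,b,(330,143,358,163)),("timer scene",c0,c,(316,155,345,178)),("boat scene",c0,c,(358,278,396,312))):
    d=cv2.absdiff(p,q)[y0:y1,x0:x1].max(2);print(n,d.mean().round(1),(d>40).sum())
i,K,T=snap("wrist","w10")
im=i.astype(float)
for a_,b_ in((160,170),(172,176),(185,192)):
    print(a_," ".join(f"{u}:{int(im[a_:b_,u,1].mean())}" for u in range(300,330)))
for v in(165,174,188):
  for u in(315.5,):print(v,u,ray(K,T,(u,v),.116)[:2].round(4),ray(K,T,(u-9,v),.116)[:2].round(4))
# comb handle top height from side: green pixels near the hand
h=cv2.cvtColor(b,cv2.COLOR_BGR2HSV);m=(h[...,0]>45)&(h[...,0]<80)&(h[...,1]>110);v,u=np.nonzero(m[190:320,270:380]);print("green near stand",len(v),(u.min()+270,u.max()+270,v.min()+190,v.max()+190) if len(v) else 0)
E
python3 f.py
```

```text
timer side 11.5 0
boat side 60.8 278
timer scene 4.6 0
boat scene 4.6 0
160 300:96 301:94 302:94 303:134 304:179 305:181 306:180 307:179 308:180 309:179 310:179 311:179 312:179 313:179 314:177 315:156 316:101 317:77 318:71 319:68 320:64 321:64 322:61 323:62 324:78 325:92 326:99 327:93 328:92 329:95
172 300:128 301:127 302:125 303:141 304:163 305:163 306:163 307:163 308:162 309:161 310:161 311:160 312:161 313:161 314:160 315:145 316:103 317:72 318:66 319:69 320:69 321:67 322:66 323:69 324:91 325:126 326:143 327:140 328:141 329:142
185 300:126 301:125 302:123 303:137 304:169 305:182 306:182 307:182 308:182 309:181 310:181 311:181 312:181 313:181 314:179 315:162 316:106 317:71 318:83 319:86 320:86 321:85 322:85 323:80 324:97 325:134 326:142 327:141 328:141 329:141
165 315.5 [0.5055 0.1727] [0.5    0.1726]
174 315.5 [0.5056 0.167 ] [0.5   0.167]
188 315.5 [0.5057 0.1581] [0.5   0.158]
green near stand 104 (np.int64(322), np.int64(327), np.int64(236), np.int64(277))
24.7 [ 0.0208  0.2526  5.021  -0.054   0.0871 -0.1062  0.5097  0.1273  0.1299] [0.52 0.5  0.47 0.04 0.03 0.02] [-3.14132770e+00 -2.20213649e-02 -1.60242978e-03] 0.10934693934721589
```

```bash
python3 -c "
from bench import ticket;print(ticket.close_job())"
```

```text
the job is handed in; nothing more can be done
None
```

The front plate is home in the casting stand and the comb is held snug between the two plates. I handed the job in at about 25 s of robot time; no verdict is reported.

**Front plate:** I lifted it from the rack, lowered it in the hand down the grooves and let it go. Pressing its top edge with shut fingers met contact at z = 0.1165 m, against 0.116 m expected. The last camera check puts its top about 2.6 mm forward, a lean of roughly 0.03 rad (limit 0.06).

**Comb:** I gripped it by the handle and slid it in to about 30 mm below the back plate's top edge; that depth comes from the tool height, not a direct view. Just before hand-in the upward drag was about 5 N and the sideways force about 0 N. I take that as roughly 3–5 N of pressure from each plate, inferred from the net wrist force rather than measured. The fingertips are about 14 mm above the front plate's top.

**Bystanders:** The timer is unchanged in both fixed views. The boat is unchanged in the scene view. In the side view its patch differed from the start; I put that down to the arm blocking the line of sight, but did not confirm it.

Position readings scattered by 1–2 mm, so I aligned by the wrist camera. I also used up the 12 picture views partway through, so checks after that were numerical.

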